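Clip the lamp tube into its charging dock

ROBOT

A 7-joint arm with a two-finger parallel gripper is mounted at the origin on the work surface. World frame = base frame: x ahead of the robot, y to its left, z up, the work surface at z = 0. Lengths are in m, angles in rad, forces in N, time in s.
With the tool pointing down it reaches from about 0.425 to 0.925 m from the base axis. Payload 6.8 kg.
Tool frame: the origin (TCP) lies at the very end of the fingers, on their centre line; the grasp point (between the pads) lies 19 mm behind it (bot.grasp_offset is the distance from the TCP to the grasp point, in m); z points along the fingers, y is the direction in which the jaws open and shut (so a half turn about z gives the same grasp; the last joint's range is limited). The gripper opens to 85 mm and grips with 20 to 120 N. Pads are 22 mm wide; open, the fingers measure 114 mm over their backs; the gripper's body (76 mm by 85 mm) begins 54 mm behind the grasp point. The pads swing forward as they close: fully open they stand 13 mm farther back than shut.
Start: joints at [1.207, 0.477, 0.022, 1.555, -0.011, 1.109, -0.083], TCP at [0.171, -0.653, 0.231] pointing down, gripper open.
Joint ranges: [-2.96, 2.96], [-0.34, 2.1], [-1.41, 1.46], [0.24, 2.44], [-1.37, 4.51], [0.17, 1.92], [-2.96, 2.96]. Speed limits (rad/s): [2.39, 2.39, 3.14, 3.14, 3.14, 3.14, 3.14].

INTERFACE

Orientations are given as a unit quaternion [w, x, y, z].
In Python, from station import monitor, cams, bot, finder gives the robot as it stands.
- The arm moves only by the tool jog_arm, never from a script. Its argument "plan" is a list of rows, each an object of numbers: "x", "y", "z": the shift along the tool's x, y, z as a fraction of full scale; "wx", "wy", "wz": the turn, a rotation vector about the tool's x, y, z as a fraction of full scale. A call has 1 to 12 rows; each row is the pose to reach, as a shift and turn from the pose measured when the call began, along the tool's axes at that moment, turning the shorter way round; what a row does not reach only later rows make up. Full scale, the value 1, is 20 cm for a shift and 180 degrees for a turn. A row lasts 1/12 s, in which the tool goes at most 41.7 mm and 7.16 degrees, less where a joint would pass 70% of its speed; a pose out of reach is approached as far as the arm can. A call with a number of a shift or a turn outside -1 to 1 is refused whole. A call with a gripper value outside its range is refused whole. "hand" is the opening, from -1 (shut) to 1 (fully open), set as the call begins (left out, the last holds). The fingers move at their own pace and stop on an object; "grip_force" is the grip in N (left out, the last holds). Time passes only in rows, so rows that repeat a pose let the fingers close. It gives the time, the measured TCP pose, the force and the opening at its end, in the units of the state.
- monitor.get_obs(): the state, without advancing time (a new reading comes with each control period).
- cams.read_camera(name): name is "side" or "top" or "wrist"; returns the picture (400x640x3 uint8, red, green, blue); there is no depth.
- cams.get_calibration(name): a dict with "fx", "fy", "cx", "cy" (pixels), "extrinsics" (4x4, takes a point from world to camera coordinates). Camera axes: x right, y down, z forward; pixel columns grow to the right and rows downward; lengths in m; the calibration is good to about 2 mm. The wrist camera is an equidistant fisheye: a pixel r from the principal point sees the ray r / f radians off the axis. A picture is of the moment at which its call begins: read the wrist's pose just before it. get_calibration takes no time and is no camera call; for the wrist camera it gives the pose at the moment of the call.
- bot.hand_in(): hands the job in, once; it reports no verdict.
Trained networks look in the newest picture that a camera, given by its name, has taken for a name from the list of things; names that differ only in an ending like _2 or _b are one class to them, and where a whole thing is asked for, a point or a joint stands for the part that bears it (a point fixed in the world has none). Each returns a list of dicts, best first, with "confidence" (0 to 1); they miss things now and then, are a little off and sometimes report something else, mostly with a low value. They report only what shows in the picture. A call takes as long as a camera call. They do not tell look-alikes from the thing itself.
- finder.find_in(camera, target): "bbox" ([left, top, width, height] in pixels, round what is visible of it).
- finder.place_of(camera, target): "location" ([column, row] in pixels: a listed point, or the origin of a listed thing).
The state is a dict: "t": time; "q": joint angles; "joint_vel": joint speeds; "joint_torque": joint torques, N m; "eef_pos": TCP position; "tool_rot": TCP orientation; "contact_force": force on the tool from outside, world axes, zero at the start; "torque": the same for the moment, N m; "gripper_width": opening from 0.0 (shut) to 1.0 (fully open).
Only numpy, scipy, OpenCV 4.12 (cv2) and the standard library are available. Lean on these libraries where they do the work, as an engineer would, in place of code of your own. Each camera call takes 0.05 s, during which the arm holds its last target. There are 200 camera calls.

TASK

Clip the lamp tube back into its charging dock: snapped fully down into both spring clips, and slid along under the dock's hood until its contact end meets the contact block. Press and push firmly but do not ram it, since the dock is only plastic, and leave the other things on the desk where they are.

Things in the scene. Friction and masses are not known exactly. Their poses are not given: they have to be found in the camera images.
- lamp: Lamp tube, 190 mm long, 130 g, lying loose: frosted white tube 26 mm across. Origin: middle of its axis, 14 mm above the desk at the start. x runs along it to the contact end (round grey cap, 28 mm across, 14 mm long, two flat brass contacts in its end face); -x is the switch end (square grey cap, 28 x 28 mm, 24 mm long, slide switch on top; it keeps the lamp from rolling). z up.
- lamp_contact (a point): Centre of the lamp's end face at the contact end: on its axis, 95 mm along x from the origin.
- lamp_a (a point): Point on the lamp's axis 54 mm from its middle towards the contact end: belongs in clip a.
- lamp_b (a point): Point on the lamp's axis 54 mm from its middle towards the switch end: belongs in clip b.
- dock: White plastic charging dock, fixed to the desk. Origin: on the desk under the middle between its two C-shaped spring clips, which open upwards. x runs along it to the contact block, y across, z up. Foot: x -74 to 109 mm, 66 mm wide, 14 mm high. Home, the lamp's axis lies along the dock's x, 35 mm above the desk, its middle over this origin.
- dock_stop (a point): Centre of the contact block's upright inner face with its two brass strips: 95 mm along the dock's x from its origin, 35 mm above the desk. Home, the lamp's contact end is against it (lamp_contact is here). A lamp in both clips slides along them when pushed on its switch end with about 9 to 17 N.
- clip_a (a point): Home of the lamp's axis in the clip next to the contact block: 54 mm along the dock's x, 35 mm above the desk. The clip is 16 mm wide along x. Its lips are 20 mm apart at the narrowest, 43 mm above the desk, then flare to 52 mm up and 19 mm to either side. A lamp laid on both clips rests in the flares, axis 52 mm up, loose but not rolling off.
- clip_b (a point): Home of the lamp's axis in the other, equal clip: -54 mm along the dock's x, 35 mm above the desk. To snap in, a clip's lips must spread: about 9 to 16 N of downward push per clip, less once it snaps. Pressing on top of the tube just inside a clip (25 to 35 mm from the dock's middle) snaps that end; pressing outside the clips levers the other end up.
- glass_cube: Bystander: frosted glass paperweight, 60 mm cube. Origin: centre of its underside.
- thumb_cap_1: Bystander: black rubber thumb cap, 21 mm across, 12 mm high. Origin: centre of its underside.
- thumb_cap_2: Bystander: black rubber thumb cap like the other. Origin: centre of its underside.
- console_shell: Bystander: zipped navy carrying shell for a hand-held console, 255 x 112 x 48 mm, lying flat, x along its length. Origin: centre of its underside.
- cheeks (a point): Middle of the dock, 33 mm above the desk, between the tops of two cheeks (x -39 to 39 mm, 17 to 24 mm to either side, 33 mm high) that flank the tube between the clips. Fingers can straddle a lamp that lies on the lips there, but not one that is home.
- seats: The two flat seats in the clips, tops 22 mm above the desk, that the tube comes down on when it is home. Same origin and axes as the dock. The clips' own springs press the lamp on them with some 20 N; a firm push by hand (20 to 30 N) bottoms the lamp; they crack under more than 120 N.
- contact_block: Block at the dock's +x end, same origin and axes as the dock. Its hood reaches over the lamp's end: x 86 to 95 mm, underside 51 mm and top 59 mm above the desk, open below and towards the clips, 38 mm wide inside. A lamp still lying on the lips does not fit under it, so the lamp is snapped in 9 to 18 mm short of home and then pushed along in the clips. Over 90 N cracks the block.
There are look-alikes about, which are no part of the job. Several things look just like the lamp: the one meant starts nearest to the robot's base.

How it is judged:
At the end, for the whole second after the job is handed in: The lamp lies still in both clips with its axis at home height (at most 2 mm above it at each clip, and each clip point within 4 mm of its home), and the gap between its contact end and the contact block is at most 1.5 mm (x of lamp_contact in the frame of dock above 0.0935 m and distance between lamp_a and clip_a below 0.004 m and distance between lamp_b and clip_b below 0.004 m and z of each of lamp_a, lamp_b in the frame of dock below 0.037 m and linear speed of lamp below 0.01 m/s); the robot touches nothing.
It fails at once if the lamp is rammed down on the seats with more than 120 N (contact force between lamp and seats above 120 N).
It fails at once if the lamp is rammed against the contact block with more than 90 N (contact force between lamp and contact_block above 90 N).
It fails at once if a bystander (glass cube, thumb cap, console shell) is moved more than 15 mm (distance of any of glass_cube, thumb_cap_1, thumb_cap_2, console_shell from where it was at the start of the episode above 0.015 m).
It also fails if it takes over 54 s, if anything falls off the work surface, if the arm or the gripper's body presses on something with over 40 N, if the wrist force passes 120 N, or if a joint passes its speed limit or range.

## Working session

There is one attempt and no reset: what is moved stays moved. The work goes in short steps, Python scripts to look and compute and a tool call to move; the robot and the scene stay as the last step left them, time stands still between calls to the robot, and variables do not carry over. Pictures are saved under pics/ and viewed, about 8 in all and at most 12, crops included, and the job is handed in when it is done.

Besides the shell and the picture viewer there is one more tool, called after ">>>" as name(argument=value, ...), one argument or row to a line, values as JSON. jog_arm: Moves the arm, as the interface text tells. Shift numbers are shares of 20 cm and turn numbers shares of 180 degrees, none past 1 either way. Its arguments: {"type":"object","properties":{"plan":{"type":"array","items":{"type":"object","properties":{"x":{"type":"number","minimum":-1,"maximum":1},"y":{"type":"number","minimum":-1,"maximum":1},"z":{"type":"number","minimum":-1,"maximum":1},"wx":{"type":"number","minimum":-1,"maximum":1},"wy":{"type":"number","minimum":-1,"maximum":1},"wz":{"type":"number","minimum":-1,"maximum":1}}}},"hand":{"type":"number"},"grip_force":{"type":"number"}},"required":["plan"]}

```bash
ls; mkdir -p pics
cat > h.py <<'E'
import numpy as np, cv2
from station import monitor, cams, bot, finder
def ray(cam,px,cal=None):
    c=cal or cams.get_calibration(cam); u=(px[0]-c['cx'])/c['fx']; v=(px[1]-c['cy'])/c['fy']
    if cam=='wrist':
        r=np.hypot(u,v); s=np.sin(r)/max(r,1e-9); d=np.array([u*s,v*s,np.cos(r)])
    else: d=np.array([u,v,1.])
    E=np.array(c['extrinsics']); R=E[:3,:3]; return -R.T@E[:3,3], R.T@d
def at_z(cam,px,z,cal=None):
    o,d=ray(cam,px,cal); return o+d*(z-o[2])/d[2]
def proj(cam,p,cal=None):
    c=cal or cams.get_calibration(cam); E=np.array(c['extrinsics']); q=E[:3,:3]@np.array(p)+E[:3,3]
    if cam=='wrist':
        n=np.hypot(q[0],q[1]); r=np.arctan2(n,q[2]); x=q[:2]/max(n,1e-9)*r
    else: x=q[:2]/q[2]
    return [c['fx']*x[0]+c['cx'],c['fy']*x[1]+c['cy']]
def snap(cam,f=None):
    im=cams.read_camera(cam)
    if f: cv2.imwrite('pics/'+f,im[:,:,::-1])
    return im
E
python3 - <<'E'
from h import *
o=monitor.get_obs(); print({k:np.round(v,3) for k,v in o.items()})
for c in ['top','side','wrist']:
    snap(c,c+'0.png'); k=cams.get_calibration(c); print(c,k['fx'],k['cx'],k['cy'],np.round(k['extrinsics'],3).tolist())
snap('top')
for t,z in [('lamp',.014),('lamp_contact',.014),('lamp_a',.014),('lamp_b',.014),('dock',0),('dock_stop',.035),('clip_a',.035),('clip_b',.035),('glass_cube',0),('thumb_cap_1',0),('console_shell',0)]:
    for d in finder.place_of('top',t)[:5]: print(t,np.round(d['location'],1),round(d['confidence'],2),np.round(at_z('top',d['location'],z),3)[:2])
E
```

```text
pics
{'t': np.float64(0.0), 'q': array([ 1.207,  0.478,  0.022,  1.556, -0.011,  1.109, -0.083]), 'joint_vel': array([ 0.001, -0.001, -0.001,  0.002,  0.001, -0.001,  0.001]), 'joint_torque': array([-1.0000e-03, -5.9646e+01,  1.6080e+00, -2.8120e+01,  1.2000e-02,
        1.0000e-02,  0.0000e+00]), 'eef_pos': array([ 0.171, -0.652,  0.23 ]), 'tool_rot': array([-0.001,  0.992,  0.128, -0.   ]), 'contact_force': array([-0.281, -0.648,  0.085]), 'torque': array([ 0.029,  0.086, -0.016]), 'gripper_width': np.float64(1.0)}
top 490.2607500162823 320.646702002521 193.45427716665932 [[-0.008, -1.0, -0.004, -0.006], [-0.996, 0.008, -0.089, 0.626], [0.089, 0.003, -0.996, 1.365], [0.0, 0.0, 0.0, 1.0]]
side 410.27223737463106 320.52321461698375 198.6686944790198 [[-0.885, -0.465, 0.005, 0.537], [-0.278, 0.519, -0.808, 0.22], [0.373, -0.717, -0.589, 1.021], [0.0, 0.0, 0.0, 1.0]]
wrist 309.70691628693146 318.3305809098697 203.333732706857 [[0.253, -0.968, -0.002, -0.674], [-0.918, -0.241, 0.315, -0.041], [-0.306, -0.078, -0.949, 0.38], [0.0, 0.0, 0.0, 1.0]]
lamp [397.1 199. ] 0.96 [ 0.609 -0.23 ]
l
[... 401 characters left out ...]
240. ] 0.85 [ 0.492 -0.236]
lamp_a [284.  139.8] 0.85 [0.784 0.094]
lamp_a [417.5 237.3] 0.77 [ 0.499 -0.285]
lamp_a [290.4 155.7] 0.77 [0.737 0.076]
lamp_b [397.1 199. ] 0.96 [ 0.609 -0.23 ]
lamp_b [400.1 240. ] 0.85 [ 0.492 -0.236]
lamp_b [284.  139.8] 0.85 [0.784 0.094]
lamp_b [417.5 237.3] 0.77 [ 0.499 -0.285]
lamp_b [290.4 155.7] 0.77 [0.737 0.076]
dock [247.7 205.1] 0.72 [0.596 0.201]
dock_stop [214.9 206.1] 0.95 [0.592 0.288]
clip_a [267.5 204.7] 0.89 [0.594 0.139]
clip_b [267.5 204.7] 0.89 [0.594 0.139]
glass_cube [273.1 261.1] 0.61 [0.435 0.127]
thumb_cap_1 [332.6 256.5] 0.61 [ 0.446 -0.044]
thumb_cap_1 [343.7 148.7] 0.5 [ 0.759 -0.079]
console_shell [175.2 233.5] 0.78 [0.516 0.409]
```

View pics/top0.png

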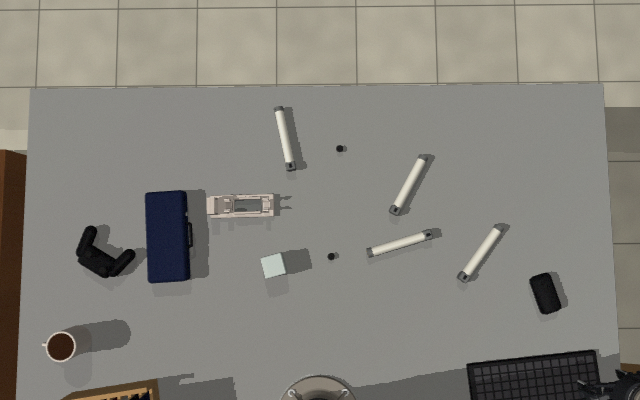

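View pics/side0.png

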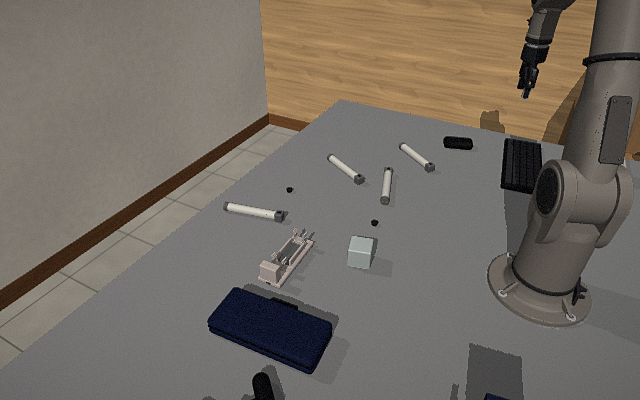

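Lamp look-alikes are at top pixels (285,139), (409,185), (400,243) and (482,253). The one at (400,243), about 0.54 m from the base, is nearest. Next I'll check a close crop of it and the dock.

Run:
```python
from h import *
im=cv2.imread('pics/top0.png')
a=im[220:270,350:450];b=im[180:230,200:300]
cv2.imwrite('pics/crop1.png',np.vstack([cv2.resize(a,None,fx=6,fy=6,interpolation=2),cv2.resize(b,None,fx=6,fy=6,interpolation=2)]))
im=snap('side')
for t in ['lamp','lamp_contact','dock_stop','dock','clip_a']:
    for d in finder.place_of('side',t)[:5]: print(t,np.round(d['location'],1),round(d['confidence'],2),np.round(at_z('side',d['location'],{'dock_stop':.035,'clip_a':.035,'dock':0}.get(t,.014)),3)[:2])
for p in [(368.5,254),(433.5,234.5),(285,139),(409,185),(482,253)]: print(p,at_z('top',p,.014)[:2].round(3), np.hypot(*at_z('top',p,.014)[:2]))
```

```text
lamp [273.5 213.8] 0.92 [0.727 0.075]
lamp [408.5 153.7] 0.9 [ 0.482 -0.466]
lamp [340.6 167.8] 0.87 [ 0.662 -0.257]
lamp [387.5 183.6] 0.75 [ 0.481 -0.241]
lamp [255.2 213. ] 0.67 [0.777 0.097]
lamp_contact [221.8 206. ] 0.89 [0.888 0.117]
lamp_contact [327.9 155.8] 0.68 [ 0.739 -0.31 ]
lamp_contact [385.  201.2] 0.63 [ 0.454 -0.143]
lamp_contact [401.6 146.2] 0.58 [ 0.523 -0.509]
lamp_contact [371.  221.1] 0.44 [ 0.455 -0.031]
dock_stop [267.7 271.2] 0.74 [0.598 0.296]
dock_stop [387.9 181.2] 0.18 [ 0.476 -0.224]
dock [289.4 256.4] 0.93 [0.598 0.196]
dock [385.5 196.4] 0.2 [ 0.467 -0.188]
clip_a [301.3 236.6] 0.93 [0.59  0.145]
clip_a [277.9 259.7] 0.8 [0.598 0.25 ]
clip_a [292.  256.2] 0.68 [0.573 0.222]
(368.5, 254) [ 0.453 -0.145] 0.4757978906780185
(433.5, 234.5) [ 0.507 -0.331] 0.6053330884075127
(285, 139) [0.786 0.091] 0.7915222198390968
(409, 185) [ 0.649 -0.265] 0.7009833004831834
(482, 253) [ 0.453 -0.467] 0.6508953500465201
```

View pics/crop1.png

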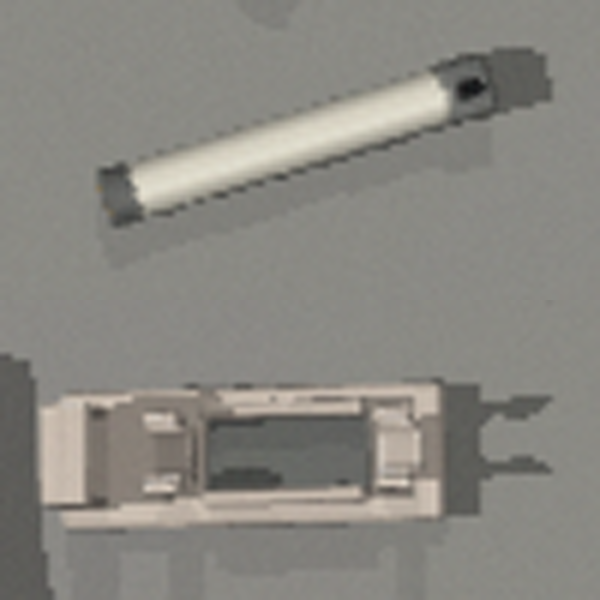

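The lamp at (400,243) has its brass contacts at (367,252), towards world +y, and its switch cap at (432,234). The dock's contact block is at (212,206), also towards +y. Approaching the lamp now.

>>> jog_arm(
  plan=[
    {"x": 0.5,"y": -0.4,"wz": -0.12},
    {"x": 1,"y": -0.8,"wz": -0.25},
    {"x": 1,"y": -0.8,"wz": -0.25},
    {"x": 1,"y": -0.8,"wz": -0.25},
    {"x": 1,"y": -0.8,"wz": -0.25},
    {"x": 1,"y": -0.8,"wz": -0.25},
    {"x": 1,"y": -0.8,"wz": -0.25},
    {"x": 1,"y": -0.8,"wz": -0.25},
  ],
  hand=1,
)

```text
invalid input at $.plan[0]: expected keys x, y, z, wx, wy, wz
```

```bash
cat >> h.py <<'E'
from scipy.spatial.transform import Rotation as Ro
def go(p=None,yaw=None):
    "tool-axis fractions to TCP point p with tool x at yaw deg, pointing straight down"
    o=monitor.get_obs(); w,x,y,z=o['tool_rot']; R=Ro.from_quat([x,y,z,w])
    print('t',round(float(o['t']),2),'pos',np.round(o['eef_pos'],4),'yaw',np.round(np.degrees(np.arctan2(*R.as_matrix()[[1,0],0])),2),'F',np.round(o['contact_force'],1),'w',np.round(o['gripper_width'],3))
    if p is not None:
        print('shift',np.round(R.inv().apply(np.array(p)-o['eef_pos'])/.2,4))
        a=np.radians(yaw); T=np.array([[np.cos(a),np.sin(a),0],[np.sin(a),-np.cos(a),0],[0,0,-1]]).T
        T=np.column_stack([[np.cos(a),np.sin(a),0],[np.sin(a),-np.cos(a),0],[0,0,-1]])
        print('turn',np.round((R.inv()*Ro.from_matrix(T)).as_rotvec()/np.pi,4))
E
python3 - <<'E'
from h import *
go((.48,-.236,.16),106.2)
E
```

```text
t 1.05 pos [ 0.1708 -0.653   0.2313] yaw 14.66 F [ 0.8 -0.8  0.4] w 1.0
shift [ 2.0233 -1.6261  0.3566]
turn [-0.     -0.     -0.5086]
```

>>> jog_arm(
  plan=[
    {"x": 0.5,"y": -0.4,"z": 0,"wx": 0,"wy": 0,"wz": -0.12},
    {"x": 1,"y": -0.8,"z": 0,"wx": 0,"wy": 0,"wz": -0.25},
    {"x": 1,"y": -0.8,"z": 0,"wx": 0,"wy": 0,"wz": -0.25},
    {"x": 1,"y": -0.8,"z": 0,"wx": 0,"wy": 0,"wz": -0.25},
    {"x": 1,"y": -0.8,"z": 0,"wx": 0,"wy": 0,"wz": -0.25},
    {"x": 1,"y": -0.8,"z": 0,"wx": 0,"wy": 0,"wz": -0.25},
    {"x": 1,"y": -0.8,"z": 0,"wx": 0,"wy": 0,"wz": -0.25},
  ],
  hand=1,
)

```text
t: 1.63
eef_pos: [0.3297, -0.4408, 0.2318]
tool_rot: [-0.0, 0.863, 0.504, 0.002]
contact_force: [1.1, 0.5, 0.0]
gripper_width: 1.0
```

Run:
```python
from h import *
go((.48,-.236,.16),106.2)
```

```text
t 1.63 pos [ 0.3297 -0.4408  0.2318] yaw 60.59 F [1.1 0.5 0. ] w 1.0
shift [1.2601 0.1516 0.3636]
turn [ 0.0008 -0.0009 -0.2534]
```

>>> jog_arm(
  plan=[
    {"x": 1,"y": 0.15,"z": 0.36,"wx": 0,"wy": 0,"wz": -0.25},
    {"x": 1,"y": 0.15,"z": 0.36,"wx": 0,"wy": 0,"wz": -0.25},
    {"x": 1,"y": 0.15,"z": 0.36,"wx": 0,"wy": 0,"wz": -0.25},
    {"x": 1,"y": 0.15,"z": 0.36,"wx": 0,"wy": 0,"wz": -0.25},
    {"x": 1,"y": 0.15,"z": 0.36,"wx": 0,"wy": 0,"wz": -0.25},
    {"x": 1,"y": 0.15,"z": 0.36,"wx": 0,"wy": 0,"wz": -0.25},
    {"x": 1,"y": 0.15,"z": 0.36,"wx": 0,"wy": 0,"wz": -0.25},
    {"x": 1,"y": 0.15,"z": 0.36,"wx": 0,"wy": 0,"wz": -0.25},
  ],
)

```text
t: 2.3
eef_pos: [0.4548, -0.2799, 0.1602]
tool_rot: [0.0, 0.603, 0.798, 0.002]
contact_force: [-0.6, -0.5, 0.2]
gripper_width: 1.001
```

Run:
```python
from h import *
go((.48,-.236,.08),106.2)
k=cams.get_calibration('wrist'); snap('wrist','w1.png')
for t in ['lamp','lamp_contact','lamp_a']:
    for d in finder.place_of('wrist',t)[:4]: print(t,np.round(d['location'],1),round(d['confidence'],2),at_z('wrist',d['location'],.014,k).round(4)[:2])
```

```text
t 2.3 pos [ 0.4548 -0.2799  0.1602] yaw 105.84 F [-0.6 -0.5  0.2] w 1.001
shift [0.1759 0.1796 0.4018]
turn [ 0.0011 -0.0008 -0.002 ]
lamp [360.2 205.2] 0.97 [ 0.4993 -0.2839]
lamp [245.4 298.8] 0.96 [ 0.4097 -0.4275]
lamp [360.3  97.3] 0.95 [ 0.4681 -0.1843]
lamp [632.7   6.5] 0.83 [0.8158 0.1198]
lamp_contact [361.   50.5] 0.82 [ 0.4564 -0.1415]
lamp_contact [520.3 270.7] 0.76 [ 0.7325 -0.3102]
lamp_a [360.2 205.2] 0.97 [ 0.4993 -0.2839]
lamp_a [245.4 298.8] 0.96 [ 0.4097 -0.4275]
lamp_a [360.3  97.3] 0.95 [ 0.4681 -0.1843]
lamp_a [632.7   6.5] 0.83 [0.8158 0.1198]
```

View pics/w1.png

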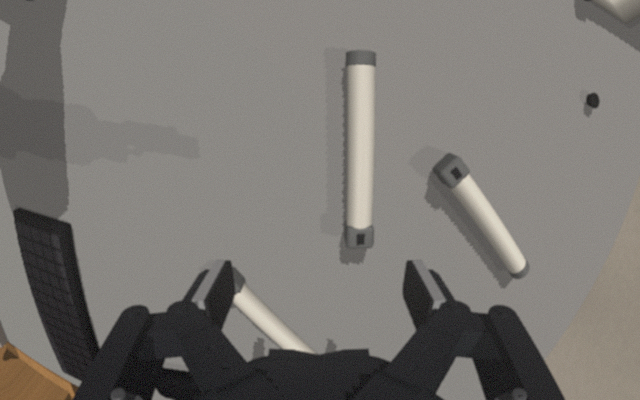

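>>> jog_arm(
  plan=[
    {"x": 0.18,"y": 0.2,"z": 0.1,"wx": 0.001,"wy": -0.001,"wz": -0.0064},
    {"x": 0.183,"y": 0.204,"z": 0.25,"wx": 0.001,"wy": -0.001,"wz": -0.0064},
    {"x": 0.183,"y": 0.204,"z": 0.4,"wx": 0.001,"wy": -0.001,"wz": -0.0064},
    {"x": 0.183,"y": 0.204,"z": 0.55,"wx": 0.001,"wy": -0.001,"wz": -0.0064},
    {"x": 0.183,"y": 0.204,"z": 0.68,"wx": 0.001,"wy": -0.001,"wz": -0.0064},
    {"x": 0.183,"y": 0.204,"z": 0.75,"wx": 0.001,"wy": -0.001,"wz": -0.0064},
    {"x": 0.183,"y": 0.204,"z": 0.775,"wx": 0.001,"wy": -0.001,"wz": -0.0064},
    {"x": 0.183,"y": 0.204,"z": 0.775,"wx": 0.001,"wy": -0.001,"wz": -0.0064},
  ],
)

```text
t: 3.17
eef_pos: [0.4829, -0.2363, 0.0051]
tool_rot: [0.0, 0.599, 0.801, -0.001]
contact_force: [0.5, 0.6, 0.6]
gripper_width: 0.999
```

>>> jog_arm(
  plan=[
    {"x": 0,"y": 0,"z": 0,"wx": 0,"wy": 0,"wz": 0},
    {"x": 0,"y": 0,"z": 0,"wx": 0,"wy": 0,"wz": 0},
    {"x": 0,"y": 0,"z": 0,"wx": 0,"wy": 0,"wz": 0},
    {"x": 0,"y": 0,"z": 0,"wx": 0,"wy": 0,"wz": 0},
    {"x": 0,"y": 0,"z": 0,"wx": 0,"wy": 0,"wz": 0},
    {"x": 0,"y": 0,"z": 0,"wx": 0,"wy": 0,"wz": 0},
    {"x": 0,"y": 0,"z": 0,"wx": 0,"wy": 0,"wz": 0},
    {"x": 0,"y": 0,"z": 0,"wx": 0,"wy": 0,"wz": 0},
  ],
  hand=-1,
  grip_force=35,
)

```text
t: 3.83
eef_pos: [0.4835, -0.2366, 0.006]
tool_rot: [0.001, 0.599, 0.801, -0.001]
contact_force: [-0.6, 0.1, 5.4]
gripper_width: 0.286
```

Run:
```python
from h import *
go((.594,.09,.15),90)
```

```text
t 3.83 pos [ 0.4835 -0.2366  0.006 ] yaw 106.43 F [-0.6  0.1  5.4] w 0.286
shift [ 1.4084  0.9914 -0.7243]
turn [-0.0001  0.0008  0.0913]
```

>>> jog_arm(
  plan=[
    {"x": 0,"y": 0,"z": -0.1,"wx": 0,"wy": 0,"wz": 0},
    {"x": 0,"y": 0,"z": -0.3,"wx": 0,"wy": 0,"wz": 0},
    {"x": 0,"y": 0,"z": -0.5,"wx": 0,"wy": 0,"wz": 0},
    {"x": 0.1,"y": 0.06,"z": -0.7,"wx": 0,"wy": 0,"wz": 0},
    {"x": 0.25,"y": 0.18,"z": -0.72,"wx": 0,"wy": 0,"wz": 0.02},
    {"x": 0.4,"y": 0.3,"z": -0.72,"wx": 0,"wy": 0,"wz": 0.04},
    {"x": 0.6,"y": 0.43,"z": -0.72,"wx": 0,"wy": 0,"wz": 0.06},
    {"x": 0.75,"y": 0.55,"z": -0.72,"wx": 0,"wy": 0,"wz": 0.08},
    {"x": 0.9,"y": 0.65,"z": -0.72,"wx": 0,"wy": 0,"wz": 0.0913},
    {"x": 1,"y": 0.72,"z": -0.72,"wx": 0,"wy": 0,"wz": 0.0913},
    {"x": 1,"y": 0.72,"z": -0.72,"wx": 0,"wy": 0,"wz": 0.0913},
  ],
)

```text
t: 4.75
eef_pos: [0.5663, 0.0043, 0.1501]
tool_rot: [0.0, 0.704, 0.71, 0.001]
contact_force: [0.8, 0.5, -1.1]
gripper_width: 0.289
```

Run:
```python
from h import *
go((.594,.09,.15),90)
k=cams.get_calibration('wrist'); snap('wrist','w2.png')
for t,z in [('dock',0),('dock_stop',.035),('clip_a',.035),('lamp_contact',.146),('lamp',.146)]:
    for d in finder.place_of('wrist',t)[:3]: print(t,np.round(d['location'],1),round(d['confidence'],2),at_z('wrist',d['location'],z,k).round(4)[:2])
```

```text
t 4.75 pos [0.5663 0.0043 0.1501] yaw 90.53 F [ 0.8  0.5 -1.1] w 0.289
shift [0.4271 0.1424 0.0014]
turn [ 0.0007 -0.0005  0.0029]
clip_a [357.3  35.8] 0.69 [0.5968 0.1442]
clip_a [177.4  71.3] 0.39 [0.4433 0.1198]
lamp_contact [320.3  64.7] 0.85 [0.5663 0.104 ]
lamp_contact [584.2 113.5] 0.59 [0.7292 0.0966]
lamp_contact [316.9 160. ] 0.42 [0.5651 0.0587]
lamp [320.7 158.7] 0.86 [0.5669 0.0594]
lamp [491.4 121.1] 0.83 [0.6553 0.0826]
lamp [323.1 345.1] 0.82 [ 0.5698 -0.058 ]
```

View pics/w2.png

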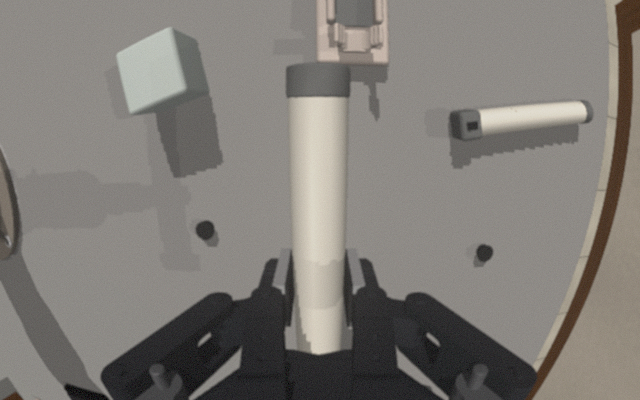

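The lamp is held square: contact cap at (320,65), clip b of the dock at (357,36). Next I'll move beside the dock for one measurement.

>>> jog_arm(
  plan=[
    {"x": 0.15,"y": -0.07,"z": 0,"wx": 0,"wy": 0,"wz": 0.003},
    {"x": 0.35,"y": -0.16,"z": 0,"wx": 0,"wy": 0,"wz": 0.003},
    {"x": 0.55,"y": -0.25,"z": 0,"wx": 0,"wy": 0,"wz": 0.003},
    {"x": 0.7,"y": -0.3,"z": 0,"wx": 0,"wy": 0,"wz": 0.003},
    {"x": 0.8,"y": -0.33,"z": 0,"wx": 0,"wy": 0,"wz": 0.003},
    {"x": 0.8,"y": -0.33,"z": 0,"wx": 0,"wy": 0,"wz": 0.003},
    {"x": 0.8,"y": -0.33,"z": 0,"wx": 0,"wy": 0,"wz": 0.003},
  ],
)

```text
t: 5.63
eef_pos: [0.4988, 0.1545, 0.1489]
tool_rot: [0.001, 0.711, 0.703, -0.001]
contact_force: [-0.1, -1.0, -1.2]
gripper_width: 0.287
```

Run:
```python
from h import *
go()
k=cams.get_calibration('wrist'); snap('wrist','w3.png')
for t,z in [('dock',0),('dock_stop',.035),('clip_a',.035),('clip_b',.035),('contact_block',0),('cheeks',.033),('lamp_contact',.158),('lamp_a',.158)]:
    for d in finder.place_of('wrist',t)[:3]: print(t,np.round(d['location'],1),round(d['confidence'],2),at_z('wrist',d['location'],z,k).round(4)[:2])
```

```text
t 5.63 pos [0.4988 0.1545 0.1489] yaw 89.36 F [-0.1 -1.  -1.2] w 0.287
dock [416.5 144.6] 0.69 [0.5943 0.1978]
dock [430.   43.4] 0.42 [0.6065 0.2981]
dock_stop [429.3  41.7] 0.9 [0.593 0.292]
clip_a [425.3 207.1] 0.88 [0.5957 0.1458]
clip_a [428.7  92. ] 0.72 [0.5924 0.248 ]
clip_b [425.3 207.1] 0.88 [0.5957 0.1458]
clip_b [428.7  92. ] 0.72 [0.5924 0.248 ]
cheeks [428.5  89.7] 0.6 [0.5929 0.2501]
cheeks [429.1 150.5] 0.59 [0.5956 0.1972]
cheeks [430.   42.1] 0.56 [0.5944 0.2922]
lamp_contact [322.5  67.1] 0.78 [0.5016 0.2513]
lamp_contact [598.  222.4] 0.74 [0.6809 0.1766]
lamp_a [580.2 232.5] 0.97 [0.6635 0.1705]
lamp_a [319.4 157.2] 0.96 [0.4999 0.2126]
lamp_a [549.1 239.5] 0.78 [0.6346 0.1677]
```

View pics/w3.png

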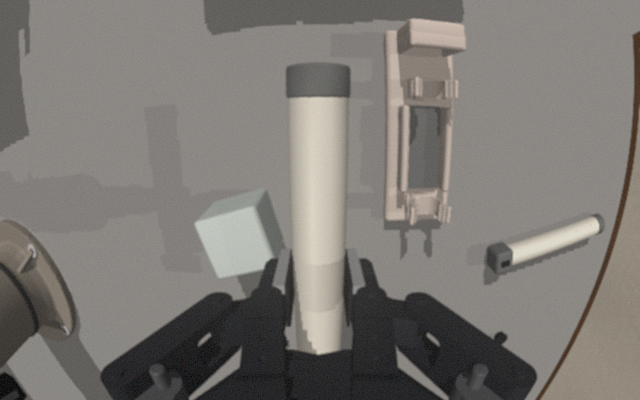

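Dock fit: origin about (0.5945, 0.197), axis at about 91.2°. I'll lay the lamp on the lips about 14 mm short of home.

>>> jog_arm(
  plan=[
    {"x": 0.03,"y": 0.15,"z": 0,"wx": 0,"wy": 0,"wz": -0.01},
    {"x": 0.1,"y": 0.33,"z": 0,"wx": 0,"wy": 0,"wz": -0.01},
    {"x": 0.135,"y": 0.474,"z": 0.05,"wx": 0,"wy": 0,"wz": -0.01},
    {"x": 0.135,"y": 0.474,"z": 0.2,"wx": 0,"wy": 0,"wz": -0.01},
    {"x": 0.135,"y": 0.474,"z": 0.3,"wx": 0,"wy": 0,"wz": -0.01},
    {"x": 0.135,"y": 0.474,"z": 0.4,"wx": 0,"wy": 0,"wz": -0.01},
    {"x": 0.135,"y": 0.474,"z": 0.43,"wx": 0,"wy": 0,"wz": -0.01},
    {"x": 0.135,"y": 0.474,"z": 0.43,"wx": 0,"wy": 0,"wz": -0.01},
    {"x": 0.135,"y": 0.474,"z": 0.43,"wx": 0,"wy": 0,"wz": -0.01},
  ],
)

```text
t: 6.83
eef_pos: [0.5946, 0.1793, 0.0629]
tool_rot: [0.001, 0.701, 0.713, -0.001]
contact_force: [-0.3, 0.7, -0.8]
gripper_width: 0.289
```

Run:
```python
from h import *
go((.594,.1805,.044),91.2)
k=cams.get_calibration('wrist'); im=snap('wrist'); cv2.imwrite('pics/w4.png',np.hstack([im[:,160:480]]*1)[:,:,::-1])
k2=cams.get_calibration('side'); im=snap('side'); cv2.imwrite('pics/s4.png',cv2.resize(im[170:310,200:360],None,fx=5,fy=4*1.25,interpolation=2)[:500,:,::-1])
im=cv2.imread('pics/w4.png'); s=cv2.imread('pics/s4.png'); s=cv2.resize(s,(457,400)); cv2.imwrite('pics/ws4.png',np.hstack([im,s]))
snap('wrist')
for t,z in [('dock_stop',.035),('lamp_contact',.0695)]:
    for d in finder.place_of('wrist',t)[:2]: print(t,np.round(d['location'],1),round(d['confidence'],2),at_z('wrist',d['location'],z,k).round(4)[:2])
```

```text
t 6.83 pos [0.5946 0.1793 0.0629] yaw 91.03 F [-0.3  0.7 -0.8] w 0.289
shift [ 0.0063 -0.0027  0.0947]
turn [-0.0002  0.0011 -0.0009]
dock_stop [317.2  49.4] 0.76 [0.5919 0.2904]
lamp_contact [588.2 282.6] 0.8 [0.7932 0.1578]
```

View pics/ws4.png

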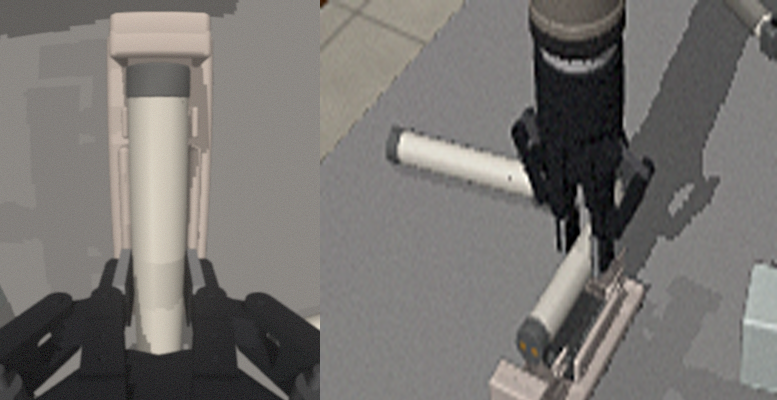

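The lamp lies centred over the dock (cap centre column 158, dock 160), with its contact end just short of the hood. Lowering.

>>> jog_arm(
  plan=[
    {"x": 0.003,"y": 0,"z": 0.04,"wx": 0,"wy": 0.001,"wz": 0},
    {"x": 0.003,"y": 0,"z": 0.075,"wx": 0,"wy": 0.001,"wz": 0},
    {"x": 0.003,"y": 0,"z": 0.09,"wx": 0,"wy": 0.001,"wz": 0},
    {"x": 0.003,"y": 0,"z": 0.095,"wx": 0,"wy": 0.001,"wz": 0},
    {"x": 0.003,"y": 0,"z": 0.095,"wx": 0,"wy": 0.001,"wz": 0},
  ],
)

```text
t: 7.5
eef_pos: [0.5952, 0.1798, 0.0444]
tool_rot: [0.0, 0.701, 0.713, 0.0]
contact_force: [1.3, -0.9, -1.1]
gripper_width: 0.285
```

>>> jog_arm(
  plan=[
    {"x": 0,"y": 0,"z": 0.01,"wx": 0,"wy": 0,"wz": 0},
    {"x": 0,"y": 0,"z": 0.015,"wx": 0,"wy": 0,"wz": 0},
    {"x": 0,"y": 0,"z": 0.02,"wx": 0,"wy": 0,"wz": 0},
    {"x": 0,"y": 0,"z": 0.02,"wx": 0,"wy": 0,"wz": 0},
  ],
)

```text
t: 7.83
eef_pos: [0.596, 0.1803, 0.0424]
tool_rot: [0.001, 0.701, 0.713, 0.001]
contact_force: [-2.8, -1.8, 14.0]
gripper_width: 0.288
```

>>> jog_arm(
  plan=[
    {"x": 0,"y": 0,"z": 0,"wx": 0,"wy": 0,"wz": 0},
    {"x": 0,"y": 0,"z": 0,"wx": 0,"wy": 0,"wz": 0},
    {"x": 0,"y": 0,"z": 0,"wx": 0,"wy": 0,"wz": 0},
    {"x": 0,"y": 0,"z": 0,"wx": 0,"wy": 0,"wz": 0},
    {"x": 0,"y": 0,"z": -0.1,"wx": 0,"wy": 0,"wz": 0},
    {"x": 0,"y": 0,"z": -0.3,"wx": 0,"wy": 0,"wz": 0},
    {"x": 0,"y": 0,"z": -0.3,"wx": 0,"wy": 0,"wz": 0},
  ],
  hand=0.3,
)

```text
t: 8.42
eef_pos: [0.5991, 0.1822, 0.1083]
tool_rot: [0.003, 0.701, 0.713, 0.005]
contact_force: [1.2, 1.1, 1.2]
gripper_width: 0.651
```

Run:
```python
from h import *
go((.5935,.227,.085),91.2)
k=cams.get_calibration('wrist'); im=snap('wrist','w5.png')
for t,z in [('dock_stop',.035),('lamp_contact',.052),('lamp_a',.052)]:
    for d in finder.place_of('wrist',t)[:3]: print(t,np.round(d['location'],1),round(d['confidence'],2),at_z('wrist',d['location'],z,k).round(4)[:2])
```

```text
t 8.42 pos [0.5991 0.1822 0.1083] yaw 91.01 F [1.2 1.1 1.2] w 0.651
shift [ 0.2243 -0.0255  0.1168]
turn [ 0.0035 -0.001  -0.001 ]
dock_stop [306.9  64.2] 0.56 [0.5901 0.2913]
lamp_contact [558.2 268.5] 0.68 [0.8316 0.135 ]
lamp_contact [311.5  79.2] 0.56 [0.5937 0.2793]
lamp_a [313.8 223.9] 0.87 [0.5965 0.1828]
lamp_a [532.2 278.8] 0.79 [0.7985 0.1272]
lamp_a [493.8 290.1] 0.77 [0.755  0.1197]
```

View pics/w5.png

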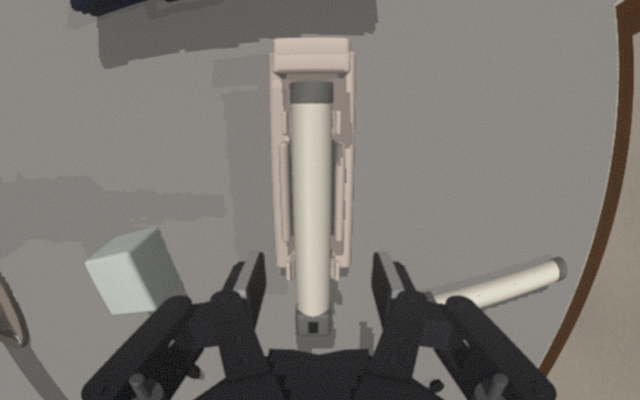

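The lamp rests in both flares, with its contact end at (311,80) about 12 mm short of the block. Shutting the hand and moving over dock x +30.

>>> jog_arm(
  plan=[
    {"x": 0.1,"y": -0.024,"z": 0,"wx": 0.0035,"wy": -0.001,"wz": 0},
    {"x": 0.224,"y": -0.024,"z": 0,"wx": 0.0035,"wy": -0.001,"wz": 0},
    {"x": 0.224,"y": -0.024,"z": 0,"wx": 0.0035,"wy": -0.001,"wz": 0},
    {"x": 0.224,"y": -0.024,"z": 0,"wx": 0.0035,"wy": -0.001,"wz": 0},
    {"x": 0.224,"y": -0.024,"z": 0,"wx": 0.0035,"wy": -0.001,"wz": 0},
    {"x": 0.224,"y": -0.024,"z": 0.05,"wx": 0.0035,"wy": -0.001,"wz": 0},
    {"x": 0.224,"y": -0.024,"z": 0.12,"wx": 0.0035,"wy": -0.001,"wz": 0},
    {"x": 0.224,"y": -0.024,"z": 0.18,"wx": 0.0035,"wy": -0.001,"wz": 0},
    {"x": 0.224,"y": -0.024,"z": 0.18,"wx": 0.0035,"wy": -0.001,"wz": 0},
  ],
  hand=-1,
)

```text
t: 9.37
eef_pos: [0.5887, 0.2235, 0.0626]
tool_rot: [-0.002, 0.701, 0.713, -0.006]
contact_force: [0.3, -0.1, 0.6]
gripper_width: -0.002
```

Run:
```python
from h import *
go((.594,.227,.066),91.2)
snap('top');go((.594,.227,.066),91.2); print(monitor.get_obs()['joint_vel'].round(3))
```

```text
t 9.37 pos [0.5887 0.2235 0.0626] yaw 90.98 F [ 0.3 -0.1  0.6] w -0.002
shift [ 0.0171  0.0266 -0.0176]
turn [-0.0039  0.0016 -0.0013]
t 9.42 pos [0.5887 0.2236 0.0633] yaw 90.99 F [-0.1 -0.7 -0.5] w -0.002
shift [ 0.0165  0.0265 -0.0137]
turn [-0.0039  0.0016 -0.0012]
[ 0.002 -0.016 -0.007 -0.012 -0.005  0.018  0.005]
```

>>> jog_arm(
  plan=[
    {"x": 0.0165,"y": 0.0265,"z": -0.03,"wx": -0.002,"wy": 0.0015,"wz": 0},
    {"x": 0.0165,"y": 0.0265,"z": -0.03,"wx": -0.0035,"wy": 0.0015,"wz": 0},
    {"x": 0.0165,"y": 0.0265,"z": -0.03,"wx": -0.0035,"wy": 0.0015,"wz": 0},
    {"x": 0.0165,"y": 0.0265,"z": -0.03,"wx": -0.0035,"wy": 0.0015,"wz": 0},
  ],
)

```text
t: 9.75
eef_pos: [0.5941, 0.227, 0.0695]
tool_rot: [-0.0, 0.701, 0.713, -0.0]
contact_force: [0.4, -0.3, 0.0]
gripper_width: 0.004
```

Run:
```python
from h import *
go((.594,.227,.064),91.2)
```

```text
t 9.75 pos [0.5941 0.227  0.0695] yaw 90.98 F [ 0.4 -0.3  0. ] w 0.004
shift [-0.0001 -0.0007  0.0276]
turn [-0.0002  0.0001 -0.0012]
```

>>> jog_arm(
  plan=[
    {"x": 0,"y": 0,"z": 0.02,"wx": 0,"wy": 0,"wz": 0},
    {"x": 0,"y": 0,"z": 0.03,"wx": 0,"wy": 0,"wz": 0},
    {"x": 0,"y": 0,"z": 0.04,"wx": 0,"wy": 0,"wz": 0},
    {"x": 0,"y": 0,"z": 0.04,"wx": 0,"wy": 0,"wz": 0},
  ],
)

```text
t: 10.08
eef_pos: [0.5941, 0.2268, 0.0614]
tool_rot: [-0.0, 0.701, 0.713, -0.001]
contact_force: [0.4, -0.6, 1.2]
gripper_width: 0.0
```

>>> jog_arm(
  plan=[
    {"x": 0,"y": 0,"z": 0.008,"wx": 0,"wy": 0,"wz": 0},
    {"x": 0,"y": 0,"z": 0.016,"wx": 0,"wy": 0,"wz": 0},
    {"x": 0,"y": 0,"z": 0.02,"wx": 0,"wy": 0,"wz": 0},
    {"x": 0,"y": 0,"z": 0.02,"wx": 0,"wy": 0,"wz": 0},
  ],
)

```text
t: 10.42
eef_pos: [0.5949, 0.2276, 0.0591]
tool_rot: [0.0, 0.701, 0.713, 0.0]
contact_force: [-2.6, -0.9, 11.1]
gripper_width: -0.001
```

>>> jog_arm(
  plan=[
    {"x": -0.001,"y": -0.004,"z": 0.012,"wx": 0,"wy": 0,"wz": 0},
    {"x": -0.001,"y": -0.004,"z": 0.018,"wx": 0,"wy": 0,"wz": 0},
    {"x": -0.001,"y": -0.004,"z": 0.024,"wx": 0,"wy": 0,"wz": 0},
    {"x": -0.001,"y": -0.004,"z": 0.024,"wx": 0,"wy": 0,"wz": 0},
  ],
)

```text
t: 10.75
eef_pos: [0.5946, 0.2282, 0.055]
tool_rot: [0.0, 0.701, 0.713, 0.001]
contact_force: [0.6, 0.2, 0.0]
gripper_width: 0.0
```

>>> jog_arm(
  plan=[
    {"x": 0,"y": 0,"z": 0.01,"wx": 0,"wy": 0,"wz": 0},
    {"x": 0,"y": 0,"z": 0.02,"wx": 0,"wy": 0,"wz": 0},
    {"x": 0,"y": 0,"z": 0.028,"wx": 0,"wy": 0,"wz": 0},
    {"x": 0,"y": 0,"z": 0.028,"wx": 0,"wy": 0,"wz": 0},
  ],
)

```text
t: 11.08
eef_pos: [0.5963, 0.2275, 0.0519]
tool_rot: [0.002, 0.701, 0.713, 0.002]
contact_force: [-3.2, -4.9, 20.1]
gripper_width: -0.002
```

>>> jog_arm(
  plan=[
    {"x": 0,"y": 0,"z": -0.07,"wx": 0,"wy": 0,"wz": 0},
    {"x": -0.05,"y": -0.004,"z": -0.12,"wx": -0.002,"wy": 0,"wz": 0},
    {"x": -0.2,"y": -0.004,"z": -0.12,"wx": -0.002,"wy": 0,"wz": 0},
    {"x": -0.3,"y": -0.004,"z": -0.12,"wx": -0.002,"wy": 0,"wz": 0},
    {"x": -0.3,"y": -0.004,"z": -0.1,"wx": -0.002,"wy": 0,"wz": 0},
    {"x": -0.3,"y": -0.004,"z": -0.1,"wx": -0.002,"wy": 0,"wz": 0},
  ],
)

```text
t: 11.58
eef_pos: [0.596, 0.1645, 0.071]
tool_rot: [0.004, 0.702, 0.712, 0.003]
contact_force: [0.6, -0.1, -0.0]
gripper_width: 0.004
```

Run:
```python
from h import *
go((.595,.167,.060),91.2)
```

```text
t 11.58 pos [0.596  0.1645 0.071 ] yaw 90.75 F [ 0.6 -0.1 -0. ] w 0.004
shift [ 0.0127 -0.0055  0.055 ]
turn [ 0.0034  0.0006 -0.0025]
```

>>> jog_arm(
  plan=[
    {"x": 0.01,"y": -0.005,"z": 0.02,"wx": 0.003,"wy": 0,"wz": -0.002},
    {"x": 0.01,"y": -0.005,"z": 0.035,"wx": 0.003,"wy": 0,"wz": -0.002},
    {"x": 0.01,"y": -0.005,"z": 0.05,"wx": 0.003,"wy": 0,"wz": -0.002},
    {"x": 0.01,"y": -0.005,"z": 0.06,"wx": 0.003,"wy": 0,"wz": -0.002},
    {"x": 0.01,"y": -0.005,"z": 0.065,"wx": 0.003,"wy": 0,"wz": -0.002},
    {"x": 0.01,"y": -0.005,"z": 0.065,"wx": 0.003,"wy": 0,"wz": -0.002},
  ],
)

```text
t: 12.08
eef_pos: [0.5954, 0.1672, 0.0586]
tool_rot: [0.001, 0.7, 0.714, 0.0]
contact_force: [-0.5, -0.7, 7.2]
gripper_width: 0.003
```

>>> jog_arm(
  plan=[
    {"x": 0,"y": -0.002,"z": 0.01,"wx": 0,"wy": 0,"wz": 0},
    {"x": 0,"y": -0.002,"z": 0.016,"wx": 0,"wy": 0,"wz": 0},
    {"x": 0,"y": -0.002,"z": 0.022,"wx": 0,"wy": 0,"wz": 0},
    {"x": 0,"y": -0.002,"z": 0.022,"wx": 0,"wy": 0,"wz": 0},
  ],
)

```text
t: 12.42
eef_pos: [0.5953, 0.1669, 0.0549]
tool_rot: [0.002, 0.7, 0.714, -0.0]
contact_force: [-1.5, -3.3, 6.8]
gripper_width: -0.001
```

>>> jog_arm(
  plan=[
    {"x": 0,"y": -0.002,"z": 0.01,"wx": 0.001,"wy": 0,"wz": 0},
    {"x": 0,"y": -0.002,"z": 0.02,"wx": 0.001,"wy": 0,"wz": 0},
    {"x": 0,"y": -0.002,"z": 0.03,"wx": 0.001,"wy": 0,"wz": 0},
    {"x": 0,"y": -0.002,"z": 0.035,"wx": 0.001,"wy": 0,"wz": 0},
    {"x": 0,"y": -0.002,"z": 0.035,"wx": 0.001,"wy": 0,"wz": 0},
  ],
)

```text
t: 12.83
eef_pos: [0.5949, 0.1673, 0.048]
tool_rot: [0.001, 0.7, 0.715, -0.001]
contact_force: [-0.6, -0.8, 3.2]
gripper_width: 0.001
```

Tube top is at 48 mm at clip b, which is home height. One firm bottoming push here, then the same at a.

>>> jog_arm(
  plan=[
    {"x": 0,"y": 0,"z": 0.01,"wx": 0,"wy": 0,"wz": 0},
    {"x": 0,"y": 0,"z": 0.02,"wx": 0,"wy": 0,"wz": 0},
    {"x": 0,"y": 0,"z": 0.02,"wx": 0,"wy": 0,"wz": 0},
  ],
)

```text
t: 13.08
eef_pos: [0.5966, 0.1674, 0.0475]
tool_rot: [0.003, 0.7, 0.715, -0.001]
contact_force: [-6.6, -6.2, 29.8]
gripper_width: -0.0
```

>>> jog_arm(
  plan=[
    {"x": 0,"y": 0,"z": -0.06,"wx": 0,"wy": 0,"wz": 0},
    {"x": 0.1,"y": -0.004,"z": -0.1,"wx": 0,"wy": 0,"wz": 0},
    {"x": 0.25,"y": -0.006,"z": -0.1,"wx": 0,"wy": 0,"wz": 0},
    {"x": 0.3,"y": -0.006,"z": -0.08,"wx": 0,"wy": 0,"wz": 0},
    {"x": 0.3,"y": -0.006,"z": -0.05,"wx": 0,"wy": 0,"wz": 0},
    {"x": 0.3,"y": -0.006,"z": -0.05,"wx": 0,"wy": 0,"wz": 0},
  ],
)

```text
t: 13.58
eef_pos: [0.5927, 0.2276, 0.0555]
tool_rot: [0.002, 0.699, 0.715, -0.002]
contact_force: [-0.6, -1.0, -0.5]
gripper_width: -0.003
```

>>> jog_arm(
  plan=[
    {"x": 0,"y": 0.005,"z": 0.02,"wx": 0.001,"wy": 0,"wz": 0},
    {"x": 0,"y": 0.005,"z": 0.035,"wx": 0.001,"wy": 0,"wz": 0},
    {"x": 0,"y": 0.005,"z": 0.045,"wx": 0.001,"wy": 0,"wz": 0},
    {"x": 0,"y": 0.005,"z": 0.056,"wx": 0.001,"wy": 0,"wz": 0},
    {"x": 0,"y": 0.005,"z": 0.056,"wx": 0.001,"wy": 0,"wz": 0},
  ],
)

```text
t: 14.0
eef_pos: [0.5951, 0.2258, 0.0476]
tool_rot: [0.002, 0.7, 0.714, -0.003]
contact_force: [-8.1, -5.2, 27.2]
gripper_width: -0.0
```

Both ends are at 47.5 mm under about 28 N, so both are seated. Going behind the switch end.

>>> jog_arm(
  plan=[
    {"x": 0,"y": 0,"z": -0.15,"wx": 0,"wy": 0,"wz": 0},
    {"x": -0.1,"y": 0,"z": -0.26,"wx": 0,"wy": 0,"wz": 0},
    {"x": -0.3,"y": 0,"z": -0.26,"wx": 0,"wy": 0,"wz": 0},
    {"x": -0.5,"y": 0,"z": -0.26,"wx": 0,"wy": 0,"wz": 0},
    {"x": -0.7,"y": 0,"z": -0.26,"wx": 0,"wy": 0,"wz": 0},
    {"x": -0.84,"y": 0,"z": -0.26,"wx": 0,"wy": 0,"wz": 0},
    {"x": -0.84,"y": 0,"z": -0.26,"wx": 0,"wy": 0,"wz": 0},
    {"x": -0.84,"y": 0,"z": -0.26,"wx": 0,"wy": 0,"wz": 0},
  ],
)

```text
t: 14.67
eef_pos: [0.5986, 0.0539, 0.1003]
tool_rot: [0.003, 0.702, 0.712, -0.004]
contact_force: [-0.7, 0.6, -0.7]
gripper_width: -0.003
```

Run:
```python
from h import *
go((.597,.055,.03),91.2)
k=cams.get_calibration('wrist'); im=snap('wrist','w6.png')
for t,z in [('dock_stop',.035),('lamp_contact',.035),('lamp_a',.035),('clip_a',.035)]:
    for d in finder.place_of('wrist',t)[:3]: print(t,np.round(d['location'],1),round(d['confidence'],2),at_z('wrist',d['location'],z,k).round(4)[:2])
```

```text
t 14.67 pos [0.5986 0.0539 0.1003] yaw 90.82 F [-0.7  0.6 -0.7] w -0.003
shift [ 0.0088 -0.0072  0.3514]
turn [-0.0006  0.003  -0.0021]
lamp_contact [595.1 163.1] 0.64 [0.8539 0.109 ]
lamp_a [568.4 165.6] 0.97 [0.8144 0.1036]
lamp_a [318.3 110.7] 0.87 [0.5973 0.13  ]
lamp_a [316.1  30.1] 0.76 [0.5951 0.1844]
```

View pics/w6.png

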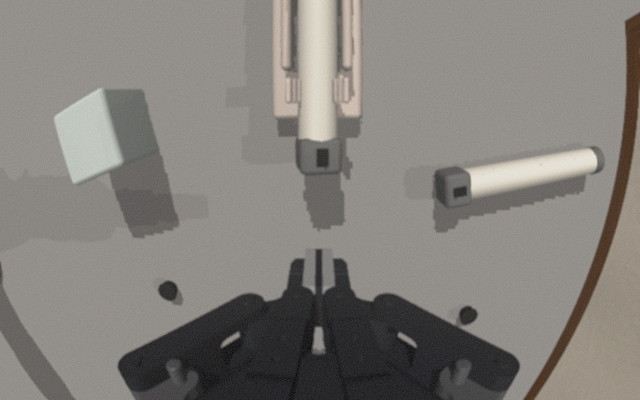

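The lamp is down in both clips: switch end at (320,165), fingers at (318,260). Descending behind it.

>>> jog_arm(
  plan=[
    {"x": 0.005,"y": -0.007,"z": 0.15,"wx": 0,"wy": 0.003,"wz": -0.002},
    {"x": 0.005,"y": -0.007,"z": 0.28,"wx": 0,"wy": 0.003,"wz": -0.002},
    {"x": 0.005,"y": -0.007,"z": 0.345,"wx": 0,"wy": 0.003,"wz": -0.002},
    {"x": 0.005,"y": -0.007,"z": 0.345,"wx": 0,"wy": 0.003,"wz": -0.002},
    {"x": 0.03,"y": -0.007,"z": 0.345,"wx": 0,"wy": 0.003,"wz": -0.002},
    {"x": 0.07,"y": -0.007,"z": 0.345,"wx": 0,"wy": 0.003,"wz": -0.002},
    {"x": 0.1,"y": -0.007,"z": 0.345,"wx": 0,"wy": 0.003,"wz": -0.002},
    {"x": 0.1,"y": -0.007,"z": 0.345,"wx": 0,"wy": 0.003,"wz": -0.002},
  ],
)

```text
t: 15.58
eef_pos: [0.5975, 0.0801, 0.0331]
tool_rot: [-0.0, 0.696, 0.718, 0.001]
contact_force: [0.3, -2.2, 0.5]
gripper_width: 0.002
```

>>> jog_arm(
  plan=[
    {"x": 0.01,"y": 0,"z": 0,"wx": 0,"wy": 0,"wz": 0},
    {"x": 0.018,"y": 0,"z": 0,"wx": 0,"wy": 0,"wz": 0},
    {"x": 0.025,"y": 0,"z": 0,"wx": 0,"wy": 0,"wz": 0},
    {"x": 0.025,"y": 0,"z": 0,"wx": 0,"wy": 0,"wz": 0},
  ],
)

```text
t: 15.92
eef_pos: [0.5974, 0.0805, 0.0334]
tool_rot: [0.002, 0.697, 0.717, -0.002]
contact_force: [-0.9, -11.6, 0.8]
gripper_width: -0.005
```

>>> jog_arm(
  plan=[
    {"x": 0.025,"y": 0,"z": 0,"wx": 0,"wy": 0,"wz": 0},
    {"x": 0.03,"y": 0,"z": 0,"wx": 0,"wy": 0,"wz": 0},
    {"x": 0.035,"y": 0,"z": 0,"wx": 0,"wy": 0,"wz": 0},
    {"x": 0.04,"y": 0,"z": 0,"wx": 0,"wy": 0,"wz": 0},
    {"x": 0.045,"y": 0,"z": 0,"wx": 0,"wy": 0,"wz": 0},
    {"x": 0.045,"y": 0,"z": 0,"wx": 0,"wy": 0,"wz": 0},
  ],
)

```text
t: 16.42
eef_pos: [0.5972, 0.0837, 0.0335]
tool_rot: [0.004, 0.699, 0.715, -0.005]
contact_force: [0.0, -12.9, -0.2]
gripper_width: 0.003
```

>>> jog_arm(
  plan=[
    {"x": 0.03,"y": 0,"z": 0,"wx": 0,"wy": 0.003,"wz": 0},
    {"x": 0.035,"y": 0,"z": 0,"wx": 0,"wy": 0.003,"wz": 0},
    {"x": 0.04,"y": 0,"z": 0,"wx": 0,"wy": 0.003,"wz": 0},
    {"x": 0.045,"y": 0,"z": 0,"wx": 0,"wy": 0.003,"wz": 0},
    {"x": 0.05,"y": 0,"z": 0,"wx": 0,"wy": 0.003,"wz": 0},
    {"x": 0.055,"y": 0,"z": 0,"wx": 0,"wy": 0.003,"wz": 0},
    {"x": 0.055,"y": 0,"z": 0,"wx": 0,"wy": 0.003,"wz": 0},
  ],
)

```text
t: 17.0
eef_pos: [0.597, 0.089, 0.0335]
tool_rot: [0.002, 0.7, 0.714, -0.004]
contact_force: [0.3, -12.5, -0.7]
gripper_width: -0.001
```

>>> jog_arm(
  plan=[
    {"x": 0.03,"y": 0,"z": 0,"wx": 0,"wy": 0.003,"wz": 0},
    {"x": 0.035,"y": 0,"z": 0,"wx": 0,"wy": 0.003,"wz": 0},
    {"x": 0.04,"y": 0,"z": 0,"wx": 0,"wy": 0.003,"wz": 0},
    {"x": 0.045,"y": 0,"z": 0,"wx": 0,"wy": 0.003,"wz": 0},
    {"x": 0.05,"y": 0,"z": 0,"wx": 0,"wy": 0.003,"wz": 0},
    {"x": 0.05,"y": 0,"z": 0,"wx": 0,"wy": 0.003,"wz": 0},
  ],
)

```text
t: 17.5
eef_pos: [0.5969, 0.0914, 0.0335]
tool_rot: [0.002, 0.702, 0.712, -0.005]
contact_force: [0.6, -17.0, 0.9]
gripper_width: -0.006
```

>>> jog_arm(
  plan=[
    {"x": 0.04,"y": 0,"z": 0,"wx": 0,"wy": 0.003,"wz": 0},
    {"x": 0.045,"y": 0,"z": 0,"wx": 0,"wy": 0.003,"wz": 0},
    {"x": 0.05,"y": 0,"z": 0,"wx": 0,"wy": 0.003,"wz": 0},
    {"x": 0.055,"y": 0,"z": 0,"wx": 0,"wy": 0.003,"wz": 0},
    {"x": 0.055,"y": 0,"z": 0,"wx": 0,"wy": 0.003,"wz": 0},
    {"x": 0.055,"y": 0,"z": 0,"wx": 0,"wy": 0.003,"wz": 0},
  ],
)

```text
t: 18.0
eef_pos: [0.5968, 0.0914, 0.0335]
tool_rot: [0.002, 0.705, 0.71, -0.008]
contact_force: [-0.1, -23.7, 4.2]
gripper_width: -0.001
```

It stopped at y = 0.0914 while the force rose from 17 to 24 N, so it's on the contact block. Backing off and checking.

>>> jog_arm(
  plan=[
    {"x": -0.08,"y": 0,"z": 0,"wx": 0,"wy": 0,"wz": 0},
    {"x": -0.15,"y": 0,"z": 0,"wx": 0,"wy": 0,"wz": 0},
    {"x": -0.15,"y": 0,"z": -0.2,"wx": 0,"wy": 0.003,"wz": 0},
    {"x": -0.15,"y": 0,"z": -0.4,"wx": 0,"wy": 0.003,"wz": 0},
    {"x": 0.05,"y": 0,"z": -0.5,"wx": 0,"wy": 0.003,"wz": 0},
    {"x": 0.25,"y": 0,"z": -0.5,"wx": 0,"wy": 0.003,"wz": 0},
    {"x": 0.4,"y": 0,"z": -0.5,"wx": 0,"wy": 0.003,"wz": 0},
    {"x": 0.5,"y": 0,"z": -0.5,"wx": 0,"wy": 0.003,"wz": 0},
    {"x": 0.5,"y": 0,"z": -0.5,"wx": 0,"wy": 0.003,"wz": 0},
  ],
)

```text
t: 18.75
eef_pos: [0.5956, 0.2013, 0.1336]
tool_rot: [-0.003, 0.701, 0.713, -0.001]
contact_force: [-0.4, 0.7, -0.5]
gripper_width: 0.001
```

Run:
```python
from h import *
go()
k=cams.get_calibration('wrist'); im=snap('wrist')
for t,z in [('dock_stop',.035),('lamp_contact',.035),('lamp_a',.035),('clip_a',.035)]:
    for d in finder.place_of('wrist',t)[:3]: print(t,np.round(d['location'],1),round(d['confidence'],2),at_z('wrist',d['location'],z,k).round(4)[:2])
im2=snap('side'); 
cv2.imwrite('pics/e.png',np.hstack([im[:,160:480],cv2.resize(im2[220:300,245:335],(450,400),interpolation=2)])[:,:,::-1])
```

```text
t 18.75 pos [0.5956 0.2013 0.1336] yaw 90.92 F [-0.4  0.7 -0.5] w 0.001
dock_stop [317.2  93.6] 0.68 [0.5926 0.2906]
lamp_contact [546.  272.8] 0.83 [0.8522 0.1251]
lamp_contact [319.   90.7] 0.61 [0.594  0.2929]
lamp_a [316.8 146.4] 0.95 [0.5929 0.2494]
lamp_a [485.  294.1] 0.88 [0.7712 0.1057]
lamp_a [445.5 306. ] 0.8 [0.7266 0.0947]
clip_a [316.5 147.3] 0.58 [0.5927 0.2487]
```

View pics/e.png

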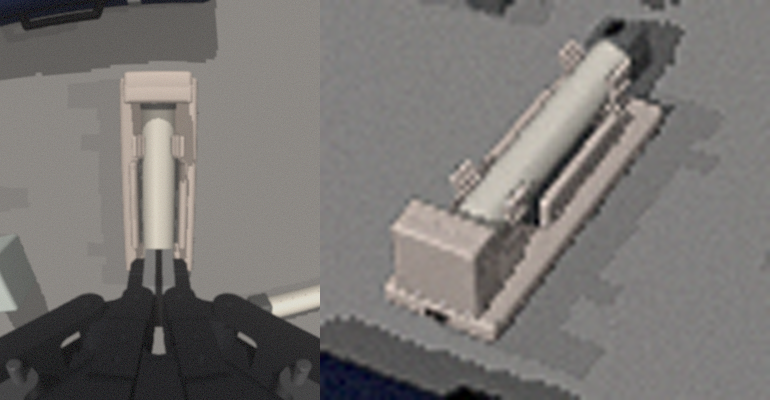

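```bash
python3 -c "
from h import *
print(bot.hand_in()); go()"
```

```text
the job is handed in; nothing more can be done
None
the job is handed in; nothing more can be done
```

The lamp nearest the base is back in its dock, and I handed the job in at about 18.8 s. I laid it on the clip lips about 12 mm short of home, pressed down just inside each clip, then pushed on its switch end until it met the contact block.

- **Seating:** Under a final push of 27–30 N, the top of the tube read 47.5 mm at both clips, against a home height of 48 mm. I did not press or measure height again after the slide. The last picture shows the lamp in both clips and its end under the hood.
- **Contact block:** The slide stopped while the force rose from 17 to 24 N, which is well under the 90 N limit. In the last wrist picture the contact end and the block face came out 2.3 mm apart, with the lamp's end apparently past the face. That is measuring error, so the 1.5 mm gap limit rests mainly on the hard stop.
- **Clip position:** In the same picture the lamp's clip point came out within 1 mm of clip a. I got no matching reading for clip b.
- **Other things on the desk:** The hand touched only the lamp, and it was clear of everything at hand-in (contact force about 0 N). I did not re-measure the bystanders' positions.

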